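# Run down the loose wing knob of a strap clamp

## Task

The yellow printed bracket on the T-slot plate still has one loose clamp, the one with the orange wing knob. Run that knob down by stroking its wings round clockwise (seen from above) with a fingertip, again and again, never pinching it, until it is fully down on its washer and turns no further. Leave the black knob, which is already tight, and the loose things around alone, and finish with the hand clear.

Things in the scene. Friction and masses are not known exactly. Their poses are not given: they have to be found in the camera images.
- setup_plate: Fixture, fixed to the bench: black extrusion frame with blue slot covers (200 x 300 mm) under an aluminium T-slot plate, 180 (local x) x 300 (local y) mm, top 35 mm above the bench. Origin at bench level under its centre; local y runs along the slots, local +x roughly away from the robot. It carries the yellow bracket (fixed) and, behind it, an aluminium fence, top 60 mm above the bench.
- bracket_wall (a point): Middle of the top edge, on the face towards the knobs, of the yellow bracket's upright wall: 170 mm long (local y), 6 mm thick, top 77 mm above the bench; its foot is 8 mm thick. The face lies 34 mm beyond the knob axes in the plate's +x: too near for a finger to pass between it and a wing pointing at it. The other sides are open.
- orange_clamp: The loose clamp, fixed on the plate at the left or right place, about 56 mm either side of its middle. Origin on the stud's axis at the plate's top; axes parallel to the plate's. Strap and heel block 28 mm wide, local x -55 to +24 mm, strap top 14 mm above the plate; 8 mm steel stud up to 38 mm above the plate; 18 mm washer, top 16 mm above the plate.
- black_clamp: The same clamp with a black wing knob, already tight; at the other place. To be left alone.
- orange_knob (a joint): Turn of the orange wing knob, rad: 0 = fully down on the washer (hard stop); negative = still to go (-6.28 is one turn loose); starts at -9.5 to -6.5. Clockwise from above raises it. Turns easily (0.02 N m, about 1 N at a wing) and stays where left. The thread lowers it 1.25 mm a turn.
- black_knob (a joint): Turn of the black knob, rad: 0 = tight (as it starts, stiff 0.6 N m); negative = loosened.
- orange_axis (a point): On the orange knob's vertical axis at its hub's top, 65 mm above the bench when seated (up to 1.9 mm more while loose). Hub 21 mm wide, 14 mm high; two opposite upright wings, 57 mm over both, 7 mm thick; their flat flanks reach from 8 mm below to 16 mm above this point. Seated, the wings point along the plate's local y.
- black_axis (a point): The same point on the black knob.
- orange_wing1 (a point): Middle of one wing of the orange knob, 18.25 mm from the axis, 4 mm above the hub's top. The wing is a flat upright slab, 8 to 28.5 mm from the axis, 7 mm thick, 24 mm high. Seen from above, a finger on its counter-clockwise flank, pushing, tightens the knob.
- orange_wing2 (a point): The same on the opposite wing.
- insert_jar: Loose amber jar with black cap, 48 mm wide, 55 mm high, beside the plate on its left; origin under its centre. Bystander.
- hex_driver: Loose screwdriver with red handle, 170 mm long, lying to the right of the plate; origin under its middle. Bystander.
- caliper: Loose steel and black caliper, 235 mm long, up to 14 mm high, lying behind the plate; origin under the middle of its beam. Bystander.
- test_cube: Loose 20 mm blue printed cube lying on the plate near its front edge, between the clamps; origin under its centre. Bystander.

How it is judged (in metres and radians):
At the end, for the whole second after the job is handed in: The orange knob is within 0.2 rad of its stop and at rest, the black knob is still tight (within 0.25 rad), and the jar, screwdriver, caliper and cube lie within 15 mm of where they were (value of joint orange_knob above -0.2 rad and velocity of joint orange_knob below 0.1 rad/s and value of joint black_knob above -0.25 rad and distance of each of insert_jar, hex_driver, caliper, test_cube from where it was at the start of the episode below 0.015 m); the robot touches nothing.
It fails at once if the orange knob is pinched (two flanks or both wings squeezed at once, over 10 N each) ((contact force between the fingers and orange_knob_c0 above 10 N and contact force between the fingers and orange_knob_c1 above 10 N) or (contact force between the fingers and orange_knob_c0 above 10 N and contact force between the fingers and orange_knob_c2 above 10 N) or (contact force between the fingers and orange_knob_c0 above 10 N and contact force between the fingers and orange_knob_c3 above 10 N) or (contact force between the fingers and orange_knob_c1 above 10 N and contact force between the fingers and orange_knob_c2 above 10 N) or (contact force between the fingers and orange_knob_c1 above 10 N and contact force between the fingers and orange_knob_c3 above 10 N) or (contact force between the fingers and orange_knob_c2 above 10 N and contact force between the fingers and orange_knob_c3 above 10 N)).
It fails at once if the tight black knob is loosened (more than 0.25 rad) (value of joint black_knob below -0.25 rad).
It fails at once if a loose bystander is lifted, carried or pushed away (15 mm) (distance of any of insert_jar, hex_driver, caliper, test_cube from where it was at the start of the episode above 0.015 m).
It also fails if it takes over 58 s, if anything falls off the work surface, if the arm or the gripper's body presses on something with over 40 N, if the wrist force passes 120 N, or if a joint passes its speed limit or range.

## Robot

A 6-joint arm with a two-finger parallel gripper is mounted at the origin on the work surface. World frame = base frame: x ahead of the robot, y to its left, z up, the work surface at z = 0. Lengths are in mm, angles in rad, forces in N, time in s.
With the tool pointing down it reaches from about 300 to 775 mm from the base axis. Payload 14.6 kg.
Tool frame: the origin (TCP) lies midway between the tips of the shut fingers; the grasp point (between the pads) lies manip.tcp_to_grasp behind it (manip.tcp_to_grasp is the distance from the TCP to the grasp point, in mm); x points along the fingers, z is the direction in which the jaws open and shut, and the axes are right-handed (so a half turn about x gives the same grasp; the last joint's range is limited). The gripper opens to 94 mm and grips with 3 to 60 N. Pads are 16 mm wide; open, the fingers measure 119 mm over their backs; the gripper's body (75 mm by 177 mm) begins 78 mm behind the grasp point.
Start: joints at [1.214, 0.3, 1.521, -0, 1.321, -0.067], TCP at [157.166, 527.056, 205.446] pointing down, gripper open.
Joint ranges: [-3.03, 3.03], [-0.79, 2.21], [0.23, 2.52], [-1.04, 4.18], [0, 3.07], [-2.55, 2.55]. Speed limits (rad/s): [2.22, 2.22, 2.57, 3.14, 3.14, 3.14].

## Interface

Orientations are given as [roll, pitch, yaw] about the fixed x, y, z axes, in that order (R = Rz(yaw) Ry(pitch) Rx(roll)).
In Python, from cell import manip gives the robot as it stands.
- The arm moves only by the shell command python3 -m jog 'ROWS' [FORCE]. ROWS is JSON, a list of rows, each an object of numbers: "grip": the opening, from 0 (shut) to 1 (fully open); "tx", "ty", "tz": the shift along the tool's x, y, z in units of 40 mm (1.0 is 40 mm); "turn": the turn about the tool's x in units of 6 degrees (1.0 is 6 degrees). In form: [{"grip": .., "tx": .., "ty": .., "tz": .., "turn": ..}, ...]. A call has 1 to 12 rows; each row is the pose to reach, as a shift and turn from the pose commanded when the call began, along the tool's axes at that moment; what a row does not reach only later rows make up. A row lasts 1/12 s, in which the tool goes at most 41.7 mm and 7.16 degrees, less where a joint would pass 70% of its speed; a pose out of reach is approached as far as the arm can. A call with a gripper value outside its range is refused whole. The fingers move at their own pace and stop on an object; FORCE is the grip in N (left out, the last holds). Time passes only in rows, so rows that repeat a pose let the fingers close. It gives the time, the measured TCP pose, the force and the opening at its end, in the units of the state.
- manip.read_state(): the state, without advancing time (a new reading comes with each control period).
- manip.camera(name): name is "scene" or "top" or "wrist"; returns a dict with "image" (420x560x3 uint8, red, green, blue), "fx", "fy", "cx", "cy" (pixels), "k1" (the pictures are not rectified: a ray, as slopes to the right and down, at radius r is drawn at 1 + k1 r^2 times it, then the intrinsics apply), "eye" and "attitude" of the camera in the world. Camera axes: x right, y up, looking along -z (the intrinsics and any distortion apply to the point x, -y, -z); pixel columns grow to the right and rows downward; lengths in mm; the calibration is good to about 2 mm. A picture is of the moment at which its call begins. There is no depth.
- manip.sign_off(): hands the job in, once; it reports no verdict.
The state is a dict: "clock": time; "joints": joint angles; "qd": joint speeds; "effort": joint torques, N m; "eef_pos": TCP position; "eef_rot": TCP orientation; "wrist_force": force on the tool from outside, world axes, zero at the start; "moment": the same for the moment, N m; "finger_gap": finger opening in mm.
Only numpy, scipy, OpenCV 4.12 (cv2) and the standard library are available. Lean on these libraries where they do the work, as an engineer would, in place of code of your own. Each camera call takes 0.05 s, during which the arm holds its last target. There are 200 camera calls.

## Working session

There is one attempt and no reset: what is moved stays moved. The work goes in short steps, Python scripts to look and compute and a shell command to move; the robot and the scene stay as the last step left them, time stands still between calls to the robot, and variables do not carry over. Pictures are saved under pics/ and viewed, about 8 in all and at most 12, crops included, and the job is handed in when it is done.

```bash
mkdir -p pics; ls
cat > h.py <<'E'
import numpy as np, cv2
from cell import manip
def save(n,f):
    c=manip.camera(n); cv2.imwrite(f,c["image"][:,:,::-1]); return c
def ray(c,u,v):
    x=(u-c["cx"])/c["fx"]; y=(v-c["cy"])/c["fy"]
    rd=np.hypot(x,y); r=rd
    for _ in range(20): r=rd/(1+c["k1"]*r*r)
    s=r/rd if rd>0 else 1
    from scipy.spatial.transform import Rotation as R
    A=np.array(c["attitude"],float)
    M=A if A.shape==(3,3) else R.from_euler('xyz',A).as_matrix()
    return np.array(c["eye"]),M@np.array([x*s,-y*s,-1])
def at(c,u,v,z):
    e,d=ray(c,u,v); return e+d*(z-e[2])/d[2]
E
python3 - <<'E'
from h import *
import pprint
s=manip.read_state(); pprint.pprint(s)
print(manip.tcp_to_grasp)
for n in("top","scene"):
    c=save(n,f"pics/{n}0.png"); print({k:v for k,v in c.items() if k!="image"})
E
```

```text
pics
{'clock': 0.0,
 'eef_pos': array([157.09044163, 526.82144793, 204.89861475]),
 'eef_rot': array([ 3.08731167,  1.56968489, -1.9148884 ]),
 'effort': array([-1.77297781e-03, -5.31808054e+01, -3.52733409e+01,  7.07428926e-02,
        2.44711968e-02, -6.75681531e-05]),
 'finger_gap': 94.16825992180347,
 'joints': array([ 1.21438618e+00,  3.00448459e-01,  1.52158138e+00, -1.41300915e-05,
        1.32067416e+00, -6.65955523e-02]),
 'moment': array([ 0.0482406 ,  0.02908196, -0.00325416]),
 'qd': array([-0.00240947,  0.00107857, -0.00049001,  0.00053013, -0.00205856,
       -0.00160608]),
 'wrist_force': array([ 0.22348179,  0.46608575, -0.14848508])}
18.8
{'fx': 520.0115482464327, 'fy': 520.0115482464327, 'cx': 284.0437542378106, 'cy': 213.21021773883135, 'k1': -0.014528831747046937, 'eye': array([ 394.76186607,   66.58114551, 1305.49307156]), 'attitude': array([ 0.17321056,  0.00291518, -1.55995459])}
{'fx': 541.7693065070772, 'fy': 541.7693065070772, 'cx': 279.29807301410875, 'cy': 216.35623161967675, 'k1': -0.007823108358767676, 'eye': array([1098.54129308,  674.11187328,  948.6754518 ]), 'attitude': array([ 0.743259 , -0.0122666,  2.4714898])}
```

View pics/top0.png

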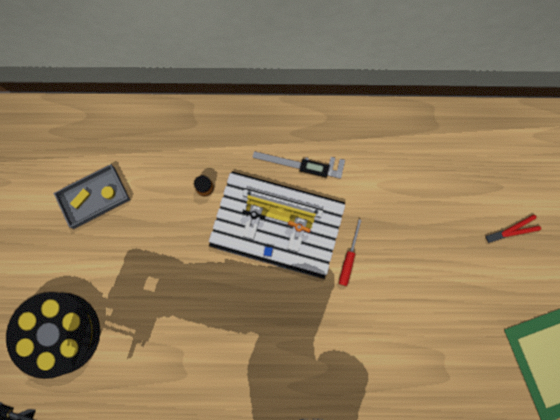

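View pics/scene0.png

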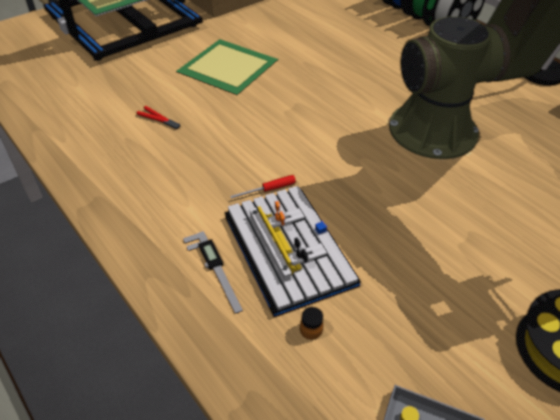

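Top view: orange knob near (300,225), black at (256,211), cube (268,252), jar (204,184), driver (350,255). Now I'll measure them.

```bash
cat > m.py <<'E'
from h import *
T=manip.camera("top"); S=manip.camera("scene")
def blobs(c,lo,hi,box):
    h=cv2.cvtColor(c["image"],cv2.COLOR_RGB2HSV); m=cv2.inRange(h,lo,hi)
    z=np.zeros_like(m); x0,y0,x1,y1=box; z[y0:y1,x0:x1]=m[y0:y1,x0:x1]
    return z
for n,c,b in(("top",T,(285,212,318,240)),("scene",S,(268,195,295,228))):
    m=blobs(c,(5,140,110),(17,255,255),b); ys,xs=np.nonzero(m)
    print(n,len(xs),xs.mean(),ys.mean(),xs.min(),xs.max(),ys.min(),ys.max(), at(c,xs.mean(),ys.mean(),68))
# plate quad in top: yellow wall line direction
m=blobs(T,(20,120,100),(32,255,255),(235,185,325,235)); p=np.argwhere(m)[:,::-1].astype(np.float32)
r=cv2.minAreaRect(p); print(r, [at(T,*q,77).round(1) for q in cv2.boxPoints(r)])
for nm,q in dict(a=(232,172),b=(345,202),c=(325,276),d=(210,243)).items(): print(nm,at(T,*q,30).round(1))
print("black",at(T,256,211,68))
im=cv2.resize(T["image"][160:290,195:365],None,fx=4.5,fy=4.5,interpolation=cv2.INTER_CUBIC)
cv2.imwrite("pics/crop1.png",im[:,:,::-1])
E
python3 m.py
```

```text
top 86 298.5581395348837 226.4418604651163 288 309 221 231 [579.28389819  37.27953351  68.        ]
scene 79 279.0 213.34177215189874 275 284 202 222 [582.21583359  38.86240035  68.        ]
((279.5602111816406, 211.39361572265625), (69.58130645751953, 15.286240577697754), 15.4786376953125) [array([617.8, 168.8,  77. ]), array([654. , 159.8,  77. ]), array([610.2,  -2. ,  77. ]), array([574.4,   7.7,  77. ])]
a [722.2 205.3  30. ]
b [647.9 -79.3  30. ]
c [463.5 -28.8  30. ]
d [541.4 254.6  30. ]
black [615.95243032 140.40643626  68.        ]
```

View pics/crop1.png

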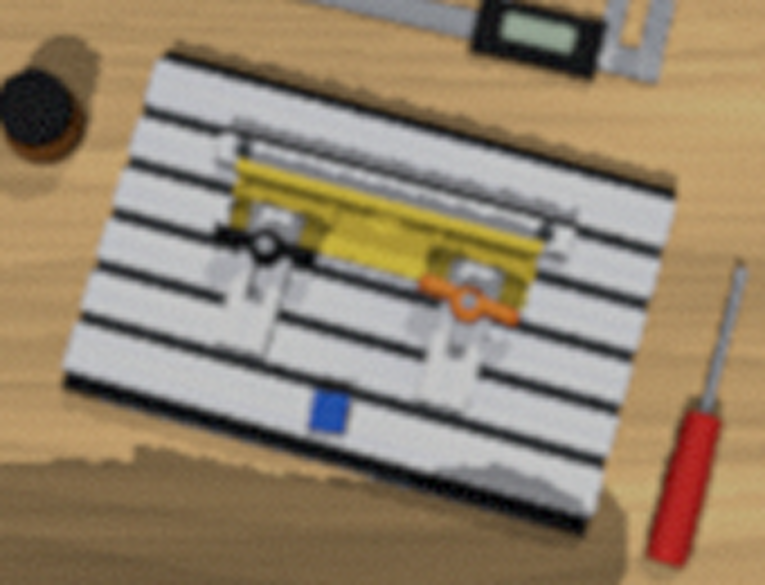

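Crop: orange hub at full-image (299,226.7), its wings about 5° clockwise from the slots, so the turn is about -3π+0.1 ≈ -9.3: three half-turn strokes. Next: tool axes and the move in.

```bash
cat >> h.py <<'E'
from scipy.spatial.transform import Rotation as R
YAW=np.radians(-14.9)
EX=np.array([np.cos(YAW),np.sin(YAW),0]); EY=np.array([-np.sin(YAW),np.cos(YAW),0])
def tool(s=None):
    s=s or manip.read_state(); return np.array(s["eef_pos"]),R.from_euler('xyz',s["eef_rot"]).as_matrix()
def rows(P):  # world targets -> tool units
    p,M=tool(); return ((np.array(P)-p)@M/40).round(2)
E
python3 - <<'E'
from h import *
p,M=tool(); print(M.round(3))
z=M[:,2]; print("jaw axis deg",np.degrees(np.arctan2(z[1],z[0])),"plate y",np.degrees(np.arctan2(EY[1],EY[0])))
A=np.array([580.5,37.5,0])
print(rows([A-55*EX+[0,0,190]]))
E
```

```text
[[-0.    -0.958  0.286]
 [-0.001  0.286  0.958]
 [-1.     0.    -0.001]]
jaw axis deg 73.39559584044883 plate y 75.1
[[  0.38 -12.27  -8.74]]
```

```bash
python3 -m jog '[{"grip":0,"tx":0.1,"ty":-1,"tz":-0.7,"turn":-0.28},{"grip":0,"tx":0.1,"ty":-2,"tz":-1.4,"turn":-0.28},{"grip":0,"tx":0.1,"ty":-3,"tz":-2.1,"turn":-0.28},{"grip":0,"tx":0.1,"ty":-4,"tz":-2.8,"turn":-0.28},{"grip":0,"tx":0.2,"ty":-5,"tz":-3.5,"turn":-0.28},{"grip":0,"tx":0.2,"ty":-6,"tz":-4.2,"turn":-0.28},{"grip":0,"tx":0.2,"ty":-7,"tz":-4.9,"turn":-0.28},{"grip":0,"tx":0.3,"ty":-8,"tz":-5.6,"turn":-0.28},{"grip":0,"tx":0.3,"ty":-9,"tz":-6.4,"turn":-0.28},{"grip":0,"tx":0.3,"ty":-10,"tz":-7.1,"turn":-0.28},{"grip":0,"tx":0.38,"ty":-11,"tz":-7.8,"turn":-0.28},{"grip":0,"tx":0.38,"ty":-11.8,"tz":-8.4,"turn":-0.28}]'
python3 - <<'E'
from h import *
A=np.array([580.5,37.5,0])
p,M=tool();print(p,np.degrees(np.arctan2(M[1,2],M[0,2])));print(rows([A-55*EX+[0,0,190]]))
E
```

```text
clock: 1.2
eef_pos: [465.9, 131.5, 192.1]
eef_rot: [-1.026, 1.571, 0.284]
wrist_force: [0.7, 0.2, 0.2]
finger_gap: 17.0
[465.91778399 131.54910645 192.10265062] 75.069437184682
[[ 0.05 -2.   -1.53]]
```

```bash
python3 -m jog '[{"grip":0,"tx":0.05,"ty":-0.7,"tz":-0.5},{"grip":0,"tx":0.05,"ty":-1.4,"tz":-1.0},{"grip":0,"tx":0.05,"ty":-2,"tz":-1.5},{"grip":0,"tx":0.05,"ty":-2,"tz":-1.5},{"grip":0,"tx":0.05,"ty":-2,"tz":-1.5},{"grip":0,"tx":0.05,"ty":-2,"tz":-1.5}]'
python3 - <<'E'
from h import *
c=save("wrist","pics/w1.png"); print({k:v for k,v in c.items() if k!="image"}); print(tool()[0])
E
```

```text
{'fx': 304.27966960163815, 'fy': 304.27966960163815, 'cx': 277.41137498900537, 'cy': 207.93679245395177, 'k1': -0.06564264733588748, 'eye': array([392.12314876, 152.66789561, 370.90617831]), 'attitude': array([-2.64949207e-01, -6.51690063e-05,  1.31109052e+00])}
[469.0958802 126.924964  191.7549629]$[0]: bad value
```

View pics/w1.png

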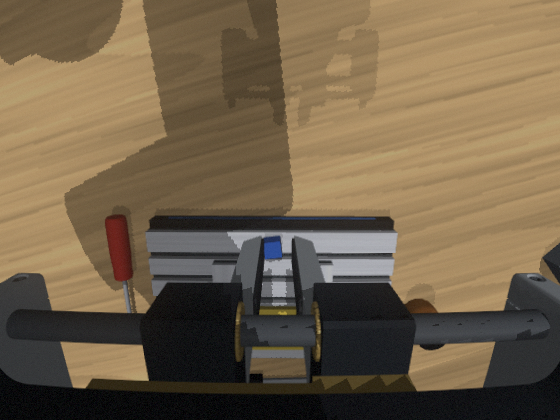

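The row was refused (every key is needed). In the wrist view, the area above about row 230 (towards the robot) is clear, so I'll put the tool beyond the knob and look back.

```bash
python3 - <<'E'
from h import *
A=np.array([580.5,37.5,0]);print(rows([A+45*EX+[0,0,190]]))
E
python3 -m jog '[{"grip":0,"tx":0,"ty":-1,"tz":-0.5,"turn":0},{"grip":0,"tx":0,"ty":-2,"tz":-0.9,"turn":0},{"grip":0,"tx":0,"ty":-3,"tz":-1.2,"turn":0},{"grip":0,"tx":0,"ty":-4,"tz":-1.4,"turn":0},{"grip":0,"tx":0,"ty":-4.4,"tz":-1.43,"turn":0},{"grip":0,"tx":0,"ty":-4.4,"tz":-1.43,"turn":0},{"grip":0,"tx":0,"ty":-4.4,"tz":-1.43,"turn":0},{"grip":0,"tx":0,"ty":-4.4,"tz":-1.43,"turn":0}]'
python3 - <<'E'
from h import *
c=save("wrist","pics/w2.png"); print(tool()[0])
h=cv2.cvtColor(c["image"],cv2.COLOR_RGB2HSV); m=cv2.inRange(h,(5,140,110),(17,255,255))
n,l,st,ce=cv2.connectedComponentsWithStats(m)
for i in range(1,n):
    if st[i][4]>60:
        print(st[i],ce[i],[at(c,*ce[i],z).round(1) for z in(65,74,81)])
E
```

```text
[[ 0.05 -4.4  -1.43]]
clock: 1.92
eef_pos: [619.7, 33.5, 191.8]
eef_rot: [1.708, 1.57, 3.018]
wrist_force: [0.0, 0.1, 0.1]
finger_gap: 0.4
[619.63026277  33.64701008 192.24594944]
[262 156  36  17 266] [278.96240602 166.19548872] [array([584.3,  45.9,  65. ]), array([583.2,  46.2,  74. ]), array([582.3,  46.4,  81. ])]
[242 160  20   8 134] [251.25373134 163.43283582] [array([574.5,  19.8,  65. ]), array([573.6,  20.8,  74. ]), array([573. ,  21.6,  81. ])]
```

View pics/w2.png

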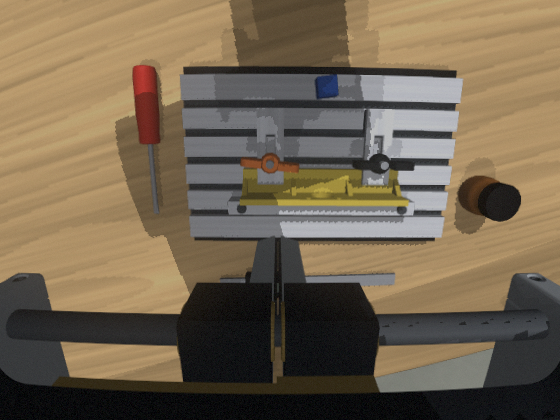

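Run:
```python
from h import *
c=manip.camera("wrist")
h=cv2.cvtColor(c["image"],cv2.COLOR_RGB2HSV); m=cv2.inRange(h,(4,130,70),(17,255,255)); m[:,:238]=0;m[:,302:]=0;m[:150]=0;m[185:]=0
p=np.argwhere(m)[:,::-1].astype(np.float32); r=cv2.minAreaRect(p); print(r)
lo=p[p[:,0]<p[:,0].min()+4].mean(0); hi=p[p[:,0]>p[:,0].max()-4].mean(0); print(lo,hi)
for z in(70,75,81):
    a=at(c,*lo,z);b=at(c,*hi,z);d=b-a; print(z,a,b,np.hypot(*d[:2]),np.degrees(np.arctan2(d[1],d[0])),(a+b)/2)
h=at(c,270,162.5,66); k=at(c,380,163,66); d=k-h; print("hub",h,"black",k,np.hypot(*d[:2]),np.degrees(np.arctan2(d[1],d[0])))
a=at(c,238,198,77);b=at(c,409,200,77); d=b-a;print("wall",a,b,np.hypot(*d[:2]),np.degrees(np.arctan2(d[1],d[0])),(a-h)@EX,(b-h)@EX)
im=cv2.resize(c["image"][130:220,220:420],None,fx=4,fy=4,interpolation=cv2.INTER_CUBIC); cv2.imwrite("pics/w3.png",im[:,:,::-1])
```

```text
((269.0, 162.5), (19.0, 58.0), 90.0)
[241.82143 161.5    ] [296.36365 167.90909]
70 [569.83674207  12.01055473  70.        ] [589.78841973  62.48729036  70.        ] 54.276793208218386 68.43285621767134 [579.8125809   37.24892255  70.        ]
75 [569.43884818  12.71949075  75.        ] [589.0591754   62.35792651  75.        ] 53.37538332678745 68.43285621767137 [579.24901179  37.53870863  75.        ]
81 [568.96137552  13.57021396  81.        ] [588.18408221  62.20268989  81.        ] 52.29369146907032 68.43285621767143 [578.57272887  37.88645193  81.        ]
hub [578.36946801  38.41341028  66.        ] black [606.8730211  145.45326406  66.        ] 110.76995457402465 75.08877810078205
wall [602.97019456  -0.94521948  77.        ] [648.78892593 164.48974615  77.        ] 171.66270414795775 74.51944097082985 33.893948076410304 35.633319254369255
```

View pics/w3.png

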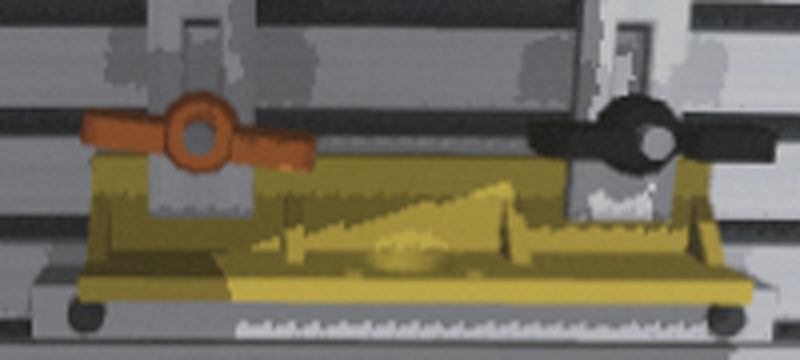

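Axis ≈ (578.8, 37.8), plate y ≈ 75°, wing 6.6° past the slot direction; wall 34–35 mm behind and knob spacing 111 mm, as specified. Next, a stroke path checked with rectangle overlaps.

```bash
cat > path.py <<'E'
from h import *
A=np.array([578.8,37.8,0])
def rect(c,a,L,W):
    return cv2.boxPoints(((float(c[0]),float(c[1])),(L,W),float(a)))
def hit(f,phi,wing=1):
    e=np.array([np.cos(np.radians(phi)),np.sin(np.radians(phi))])*18.25*wing
    return cv2.intersectConvexConvex(f,rect(e,phi,20.5,7))[0]>0.05
W=[(14,-24),(4,-25),(-6,-25),(-16,-23),(-23,-15),(-26,-6),(-26,2),(-24,10),(-20,17),(-16,20),(-13,20),(-10.5,20)]
if __name__=="__main__":
    phi=-97.
    for i,w in enumerate(W):
        for t in np.linspace(0,1,6)[1:]:
            c=np.array(W[max(i-1,0)])*(1-t)+np.array(w)*t
            f=rect(c,0,16,25)
            while hit(f,phi): phi-=.25
        st=np.clip(0,c[0]-8,c[0]+8),np.clip(0,c[1]-12.5,c[1]+12.5)
        print(w,"phi",phi,"other",hit(f,phi,-1),"stud gap",round(np.hypot(*st)-4,1))
    P=[A+x*EX+y*EY+[0,0,70] for x,y in W]
    print(rows([P[0]+[0,0,50]]+P))
E
python3 path.py
```

```text
(14, -24) phi -97.0 other False stud gap 9.0
(4, -25) phi -122.5 other False stud gap 8.5
(-6, -25) phi -148.5 other False stud gap 8.5
(-16, -23) phi -163.75 other False stud gap 9.2
(-23, -15) phi -183.75 other False stud gap 11.2
(-26, -6) phi -210.0 other False stud gap 14.0
(-26, 2) phi -227.25 other False stud gap 14.0
(-24, 10) phi -241.5 other False stud gap 12.0
(-20, 17) phi -252.0 other False stud gap 8.8
(-16, 20) phi -260.75 other False stud gap 7.0
(-13, 20) phi -267.0 other False stud gap 5.0
(-10.5, 20) phi -276.5 other False stud gap 3.9
[[ 1.81  0.67 -0.76]
 [ 3.06  0.67 -0.76]
 [ 3.06  0.92 -0.79]
 [ 3.06  1.17 -0.79]
 [ 3.06  1.42 -0.74]
 [ 3.06  1.59 -0.54]
 [ 3.06  1.67 -0.31]
 [ 3.06  1.67 -0.11]
 [ 3.06  1.62  0.09]
 [ 3.06  1.52  0.26]
 [ 3.06  1.42  0.34]
 [ 3.06  1.34  0.34]
 [ 3.06  1.28  0.34]]
```

```bash
python3 -m jog '[{"grip":0,"tx":0.6,"ty":0.4,"tz":-0.5,"turn":0},{"grip":0,"tx":1.2,"ty":0.67,"tz":-0.76,"turn":0},{"grip":0,"tx":1.8,"ty":0.67,"tz":-0.76,"turn":0},{"grip":0,"tx":1.8,"ty":0.67,"tz":-0.76,"turn":0},{"grip":0,"tx":1.8,"ty":0.67,"tz":-0.76,"turn":0},{"grip":0,"tx":2.3,"ty":0.67,"tz":-0.76,"turn":0},{"grip":0,"tx":2.8,"ty":0.67,"tz":-0.76,"turn":0},{"grip":0,"tx":3.06,"ty":0.67,"tz":-0.76,"turn":0},{"grip":0,"tx":3.06,"ty":0.67,"tz":-0.76,"turn":0},{"grip":0,"tx":3.06,"ty":0.67,"tz":-0.76,"turn":0}]'
python3 path.py | tail -13; python3 -c "
from h import *
c=manip.camera('wrist');im=cv2.resize(c['image'][100:300,180:460],None,fx=2.5,fy=2.5);cv2.imwrite('pics/w4.png',im[:,:,::-1])"
```

```text
clock: 2.85
eef_pos: [587.2, 10.7, 70.9]
eef_rot: [-1.353, 1.57, -0.043]
wrist_force: [-0.3, 0.6, 0.7]
finger_gap: 0.4
[[-1.23  0.03  0.  ]
 [ 0.02  0.03  0.  ]
 [ 0.02  0.28 -0.02]
 [ 0.02  0.53 -0.02]
 [ 0.02  0.78  0.03]
 [ 0.02  0.95  0.23]
 [ 0.02  1.03  0.45]
 [ 0.02  1.03  0.65]
 [ 0.02  0.98  0.85]
 [ 0.02  0.88  1.03]
 [ 0.02  0.78  1.1 ]
 [ 0.02  0.7   1.1 ]
 [ 0.02  0.64  1.1 ]]
```

View pics/w4.png

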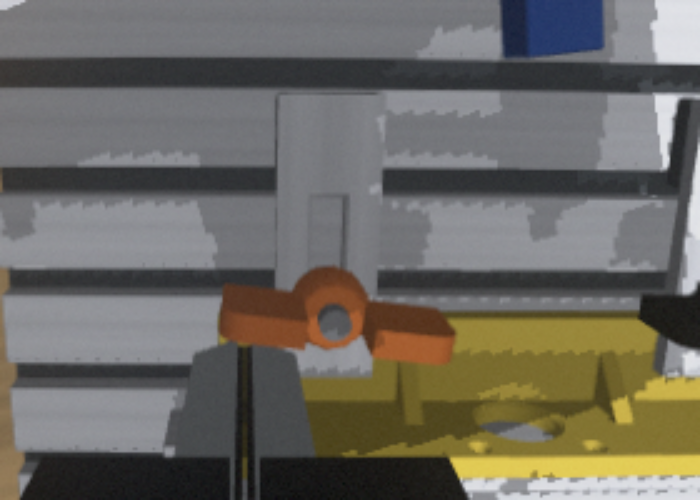

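The fingertip (crop 245,350) sits on the wall side of the wing, clear of everything. Stroke 1.

```bash
python3 -m jog '[{"grip":0,"tx":0,"ty":0.28,"tz":-0.02,"turn":0},{"grip":0,"tx":0,"ty":0.53,"tz":-0.02,"turn":0},{"grip":0,"tx":0,"ty":0.78,"tz":0.03,"turn":0},{"grip":0,"tx":0,"ty":0.95,"tz":0.23,"turn":0},{"grip":0,"tx":0,"ty":1.03,"tz":0.45,"turn":0},{"grip":0,"tx":0,"ty":1.03,"tz":0.65,"turn":0},{"grip":0,"tx":0,"ty":0.98,"tz":0.85,"turn":0},{"grip":0,"tx":0,"ty":0.88,"tz":1.03,"turn":0},{"grip":0,"tx":0,"ty":0.78,"tz":1.1,"turn":0},{"grip":0,"tx":0,"ty":0.70,"tz":1.1,"turn":0},{"grip":0,"tx":0,"ty":0.64,"tz":1.1,"turn":0},{"grip":0,"tx":0,"ty":0.64,"tz":1.1,"turn":0}]'
python3 path.py | tail -13; python3 -c "
from h import *
c=manip.camera('wrist');im=cv2.resize(c['image'][100:300,140:420],None,fx=2.5,fy=2.5);cv2.imwrite('pics/w5.png',im[:,:,::-1])"
```

```text
clock: 3.9
eef_pos: [573.6, 59.5, 69.4]
eef_rot: [1.168, 1.57, 2.478]
wrist_force: [-0.3, 0.8, 0.2]
finger_gap: 0.6
[[-1.27 -0.62 -1.09]
 [-0.02 -0.62 -1.09]
 [-0.02 -0.37 -1.11]
 [-0.01 -0.12 -1.12]
 [-0.01  0.13 -1.07]
 [-0.01  0.31 -0.87]
 [-0.01  0.38 -0.64]
 [-0.01  0.38 -0.44]
 [-0.01  0.33 -0.24]
 [-0.01  0.23 -0.07]
 [-0.01  0.13  0.01]
 [-0.01  0.06  0.01]
 [-0.01 -0.    0.01]]
```

View pics/w5.png

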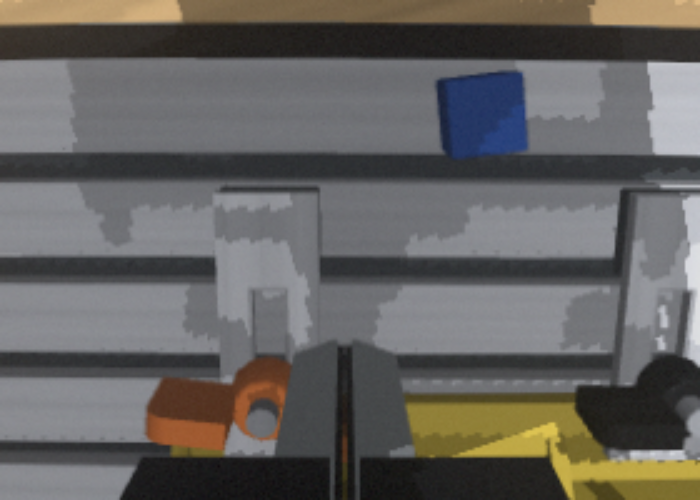

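The wing has come round and the opposite wing now lies along the slot. Lift, go back and descend.

```bash
python3 -m jog '[{"grip":0,"tx":-0.4,"ty":0.08,"tz":0,"turn":0},{"grip":0,"tx":-0.8,"ty":0.08,"tz":0,"turn":0},{"grip":0,"tx":-0.8,"ty":-0.3,"tz":-0.5,"turn":0},{"grip":0,"tx":-0.8,"ty":-0.67,"tz":-1.09,"turn":0},{"grip":0,"tx":-0.8,"ty":-0.67,"tz":-1.09,"turn":0},{"grip":0,"tx":-0.8,"ty":-0.67,"tz":-1.09,"turn":0},{"grip":0,"tx":-0.4,"ty":-0.67,"tz":-1.09,"turn":0},{"grip":0,"tx":-0.01,"ty":-0.67,"tz":-1.09,"turn":0},{"grip":0,"tx":-0.01,"ty":-0.67,"tz":-1.09,"turn":0},{"grip":0,"tx":-0.01,"ty":-0.67,"tz":-1.09,"turn":0}]'
python3 path.py | tail -13; python3 -c "
from h import *
c=manip.camera('wrist');im=cv2.resize(c['image'][100:300,180:460],None,fx=2.5,fy=2.5);cv2.imwrite('pics/w6.png',im[:,:,::-1])"
```

```text
clock: 4.78
eef_pos: [587.4, 11.1, 69.8]
eef_rot: [1.796, 1.569, 3.107]
wrist_force: [0.1, -0.3, 0.4]
finger_gap: 0.1
[[-1.25  0.03 -0.01]
 [-0.    0.03 -0.01]
 [-0.    0.28 -0.03]
 [-0.    0.53 -0.03]
 [-0.    0.78  0.02]
 [-0.    0.96  0.22]
 [-0.    1.03  0.44]
 [-0.    1.03  0.64]
 [-0.    0.98  0.84]
 [-0.    0.88  1.02]
 [-0.    0.78  1.09]
 [-0.    0.71  1.09]
 [-0.    0.64  1.09]]
```

View pics/w6.png

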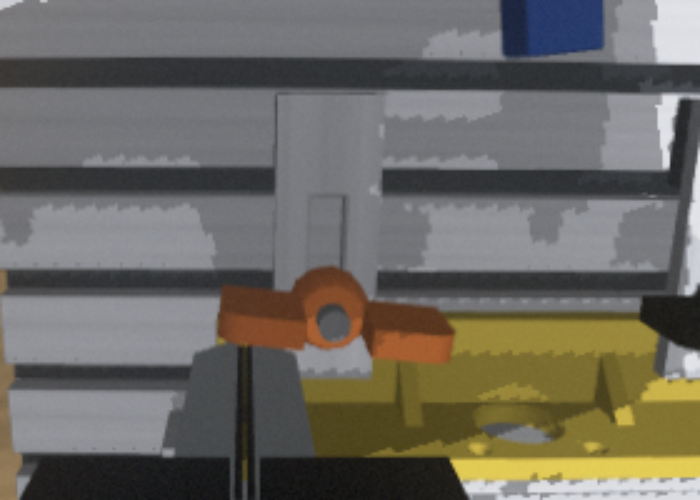

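Almost the same pose as before stroke 1: half a turn gained. Stroke 2.

```bash
python3 -m jog '[{"grip":0,"tx":0,"ty":0.28,"tz":-0.03,"turn":0},{"grip":0,"tx":0,"ty":0.53,"tz":-0.03,"turn":0},{"grip":0,"tx":0,"ty":0.78,"tz":0.02,"turn":0},{"grip":0,"tx":0,"ty":0.96,"tz":0.22,"turn":0},{"grip":0,"tx":0,"ty":1.03,"tz":0.44,"turn":0},{"grip":0,"tx":0,"ty":1.03,"tz":0.64,"turn":0},{"grip":0,"tx":0,"ty":0.98,"tz":0.84,"turn":0},{"grip":0,"tx":0,"ty":0.88,"tz":1.02,"turn":0},{"grip":0,"tx":0,"ty":0.78,"tz":1.09,"turn":0},{"grip":0,"tx":0,"ty":0.71,"tz":1.09,"turn":0},{"grip":0,"tx":0,"ty":0.64,"tz":1.09,"turn":0},{"grip":0,"tx":0,"ty":0.64,"tz":1.09,"turn":0}]'
python3 -m jog '[{"grip":0,"tx":-0.4,"ty":0.08,"tz":0,"turn":0},{"grip":0,"tx":-0.8,"ty":0.08,"tz":0,"turn":0},{"grip":0,"tx":-0.8,"ty":-0.3,"tz":-0.5,"turn":0},{"grip":0,"tx":-0.8,"ty":-0.67,"tz":-1.09,"turn":0},{"grip":0,"tx":-0.8,"ty":-0.67,"tz":-1.09,"turn":0},{"grip":0,"tx":-0.8,"ty":-0.67,"tz":-1.09,"turn":0},{"grip":0,"tx":-0.4,"ty":-0.67,"tz":-1.09,"turn":0},{"grip":0,"tx":-0.01,"ty":-0.67,"tz":-1.09,"turn":0},{"grip":0,"tx":-0.01,"ty":-0.67,"tz":-1.09,"turn":0},{"grip":0,"tx":-0.01,"ty":-0.67,"tz":-1.09,"turn":0}]'
python3 path.py | tail -13; python3 -c "
from h import *
c=manip.camera('wrist');im=cv2.resize(c['image'][100:300,180:460],None,fx=2.5,fy=2.5);cv2.imwrite('pics/w7.png',im[:,:,::-1])
b=cv2.imread('pics/w6.png').astype(int);print('diff from w6',(abs(b-im[:,:,::-1]).max(2)>60)[250:380,200:470].mean())"
```

```text
clock: 5.83
eef_pos: [574.8, 59.2, 69.9]
eef_rot: [0.899, 1.57, 2.209]
wrist_force: [-1.5, 2.0, 0.1]
finger_gap: 0.9
clock: 6.67
eef_pos: [588.6, 10.7, 70.2]
eef_rot: [1.815, 1.569, 3.126]
wrist_force: [0.2, 0.4, 0.3]
finger_gap: 0.5
[[-1.25  0.06 -0.01]
 [ 0.    0.06 -0.01]
 [ 0.01  0.31 -0.03]
 [ 0.01  0.56 -0.03]
 [ 0.01  0.81  0.02]
 [ 0.01  0.99  0.22]
 [ 0.01  1.06  0.44]
 [ 0.01  1.06  0.64]
 [ 0.01  1.01  0.84]
 [ 0.01  0.91  1.02]
 [ 0.01  0.81  1.09]
 [ 0.01  0.74  1.09]
 [ 0.01  0.67  1.09]]
diff from w6 0.04464387464387464
```

Wrist view nearly matches w6, so about half a turn is left. Stroke 3, ending gently at the stop.

```bash
python3 -m jog '[{"grip":0,"tx":0,"ty":0.31,"tz":-0.03,"turn":0},{"grip":0,"tx":0,"ty":0.56,"tz":-0.03,"turn":0},{"grip":0,"tx":0,"ty":0.81,"tz":0.02,"turn":0},{"grip":0,"tx":0,"ty":0.99,"tz":0.22,"turn":0},{"grip":0,"tx":0,"ty":1.06,"tz":0.44,"turn":0},{"grip":0,"tx":0,"ty":1.06,"tz":0.64,"turn":0},{"grip":0,"tx":0,"ty":1.01,"tz":0.84,"turn":0},{"grip":0,"tx":0,"ty":0.91,"tz":1.02,"turn":0},{"grip":0,"tx":0,"ty":0.83,"tz":1.09,"turn":0},{"grip":0,"tx":0,"ty":0.79,"tz":1.09,"turn":0},{"grip":0,"tx":0,"ty":0.76,"tz":1.09,"turn":0},{"grip":0,"tx":0,"ty":0.76,"tz":1.09,"turn":0}]'
python3 -m jog '[{"grip":0,"tx":0,"ty":-0.03,"tz":0,"turn":0},{"grip":0,"tx":0,"ty":-0.05,"tz":0,"turn":0},{"grip":0,"tx":0,"ty":-0.05,"tz":0,"turn":0}]'
python3 path.py | tail -13
```

```text
clock: 7.72
eef_pos: [571.2, 60.0, 70.3]
eef_rot: [1.541, 1.571, 2.851]
wrist_force: [-0.6, -0.5, -0.2]
finger_gap: 0.3
clock: 7.97
eef_pos: [572.6, 59.5, 70.4]
eef_rot: [1.678, 1.57, 2.988]
wrist_force: [-2.6, -0.1, 0.1]
finger_gap: 0.3
[[-1.24 -0.64 -1.09]
 [ 0.01 -0.64 -1.09]
 [ 0.01 -0.39 -1.11]
 [ 0.01 -0.14 -1.11]
 [ 0.01  0.11 -1.06]
 [ 0.01  0.29 -0.86]
 [ 0.01  0.36 -0.64]
 [ 0.01  0.36 -0.44]
 [ 0.01  0.31 -0.24]
 [ 0.01  0.21 -0.06]
 [ 0.01  0.11  0.01]
 [ 0.01  0.04  0.01]
 [ 0.01 -0.03  0.01]]
```

Little force yet (-2.6 N); press on gently to feel the stop.

```bash
python3 -m jog '[{"grip":0,"tx":0,"ty":-0.03,"tz":0,"turn":0},{"grip":0,"tx":0,"ty":-0.05,"tz":0,"turn":0},{"grip":0,"tx":0,"ty":-0.05,"tz":0,"turn":0},{"grip":0,"tx":0,"ty":-0.05,"tz":0,"turn":0}]'
python3 -m jog '[{"grip":0,"tx":0,"ty":-0.03,"tz":0,"turn":0},{"grip":0,"tx":0,"ty":-0.05,"tz":0,"turn":0},{"grip":0,"tx":0,"ty":-0.05,"tz":0,"turn":0},{"grip":0,"tx":0,"ty":-0.05,"tz":0,"turn":0}]'
```

```text
clock: 8.3
eef_pos: [573.2, 59.4, 70.2]
eef_rot: [1.728, 1.567, 3.038]
wrist_force: [-13.2, 3.2, 4.4]
finger_gap: 0.1
clock: 8.63
eef_pos: [573.9, 59.4, 70.0]
eef_rot: [1.707, 1.563, 3.017]
wrist_force: [-22.0, 5.6, 9.8]
finger_gap: 0.1
```

The force builds while the finger stays put: hard stop. Back off, lift, and look from the vantage pose.

```bash
python3 -m jog '[{"grip":0,"tx":0,"ty":0.2,"tz":0,"turn":0},{"grip":0,"tx":0,"ty":0.35,"tz":0,"turn":0},{"grip":0,"tx":-0.6,"ty":0.35,"tz":0,"turn":0},{"grip":0,"tx":-1.4,"ty":0.2,"tz":-0.2,"turn":0},{"grip":0,"tx":-2.2,"ty":-0.5,"tz":-0.4,"turn":0},{"grip":0,"tx":-3.05,"ty":-1.2,"tz":-0.4,"turn":0},{"grip":0,"tx":-3.05,"ty":-1.2,"tz":-0.4,"turn":0},{"grip":0,"tx":-3.05,"ty":-1.2,"tz":-0.4,"turn":0},{"grip":0,"tx":-3.05,"ty":-1.2,"tz":-0.4,"turn":0}]'
python3 - <<'E'
from h import *
c=manip.camera("wrist")
h=cv2.cvtColor(c["image"],cv2.COLOR_RGB2HSV); m=cv2.inRange(h,(4,130,70),(17,255,255)); m[:,:230]=0;m[:,310:]=0;m[:148]=0;m[185:]=0
p=np.argwhere(m)[:,::-1].astype(np.float32)
lo=p[p[:,0]<p[:,0].min()+4].mean(0); hi=p[p[:,0]>p[:,0].max()-4].mean(0)
d=at(c,*hi,75)-at(c,*lo,75); print(lo,hi,np.hypot(*d[:2]),np.degrees(np.arctan2(d[1],d[0])))
im=cv2.resize(c["image"][50:240,120:530],None,fx=1.9,fy=1.9,interpolation=cv2.INTER_CUBIC); cv2.imwrite("pics/w8.png",im[:,:,::-1])
E
```

```text
clock: 9.38
eef_pos: [618.5, 30.8, 191.5]
eef_rot: [1.906, 1.57, -3.067]
wrist_force: [-0.9, -0.5, -0.1]
finger_gap: 0.5
[245.60606 164.87878] [299.47058 165.23529] 52.2706218305875 74.72121230117357
```

View pics/w8.png

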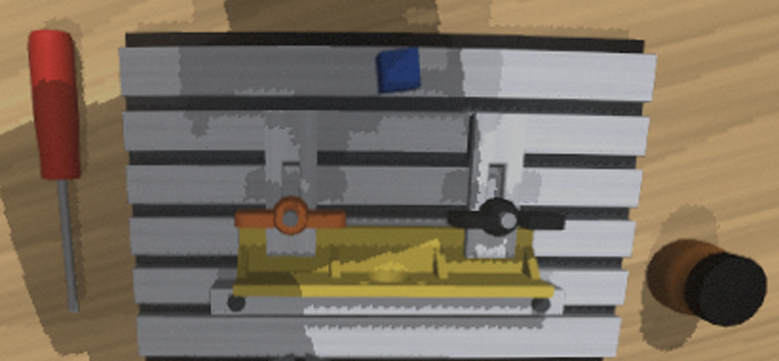

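The wings lie at 74.7°, parallel to the plate's y axis (≈75°). Strokes 1 and 2 ran past this angle with no resistance, so this is the stop. The bystanders are undisturbed and the hand is clear.

```bash
python3 -c "
from cell import manip
print(manip.read_state()['wrist_force'],manip.read_state()['qd'].round(3)); print(manip.sign_off())"
```

```text
[-0.18067437 -0.00347383 -0.52879573] [ 0.003  0.002  0.008  0.     0.004 -0.001]
the job is handed in; nothing more can be done
None
```

The orange knob is fully down on its stop, and the job was handed in at about 9.4 s. I turned it with three half-turn clockwise strokes of the shut fingertips, lifting clear between strokes and never pinching it.

**Seated:** The last push met a hard stop. The force rose to about 24 N while the fingertip moved less than 1 mm per push. Strokes 1 and 2 had gone past that same angle with almost no force. The wings measure 74.7°, against about 75° for the plate's slot direction.

**Left alone:** In the last wrist view the black knob, jar, screwdriver and cube look where they were. The caliper was outside that view, but the hand never went near it. I judged these by eye and did not measure them again.

**Hand clear:** The hand finished about 190 mm above the bench, with about 0.5 N on the wrist. No check failed or disagreed. One early move was refused because a row left out the "turn" value, and I re-sent it with all values.

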